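# Clamp the blue practice coupon until the torque knob clicks

## Robot

A 7-joint arm with a two-finger parallel gripper is mounted at the origin on the work surface. World frame = base frame: x ahead of the robot, y to its left, z up, the work surface at z = 0. Lengths are in mm, angles in rad, forces in N, time in s.
With the tool pointing down it reaches from about 400 to 900 mm from the base axis. Payload 5.6 kg.
Tool frame: the origin (TCP) lies midway between the tips of the shut fingers; the grasp point (between the pads) lies 19 mm behind it; x points along the fingers, y is the direction in which the jaws open and shut, and the axes are right-handed (so a half turn about x gives the same grasp; the last joint's range is limited). The gripper opens to 92 mm and grips with 3 to 60 N. Pads are 20 mm wide; open, the fingers measure 128 mm over their backs; the gripper's body (75 mm by 189 mm) begins 69 mm behind the grasp point.
Start: joints at [-1.289, 0.468, -0.012, 1.603, 0.006, 1.071, -0.056], TCP at [207.469, 616.008, 214.592] pointing down, gripper open.
Joint ranges: [-2.53, 2.53], [-0.31, 2.02], [-1.57, 1.55], [0.28, 2.44], [-1.29, 4.43], [0.15, 1.84], [-2.92, 2.92]. Speed limits (rad/s): [2.57, 2.57, 3.14, 3.14, 3.14, 3.14, 3.14].

## Interface

Orientations are given as a rotation vector (axis times angle).
In Python, from cell import robot, grip, kin, viewer gives the robot as it stands. Calls block until the motion is done:
- robot.movep(position, orientation): joint-space move of the TCP to a pose.
- robot.servo_line(position, feed=150, rotation=None): straight line of the TCP; rotation=None keeps the orientation; feed is the mean speed in mm/s.
- robot.goto_joints(angles): joint-space move.
- grip(opening, newtons=None): opening from 0.0 (shut) to 1.0 (fully open); newtons is the grip in N (None keeps the last); returns when the fingers have stopped.
- robot.hold(seconds).
- kin.ik(position, orientation): joint angles nearest the present ones, or None.
- robot.observe(): the state.
- viewer.read_camera(name): name is "side" or "top" or "wrist"; returns the picture (384x512x3 uint8, red, green, blue); there is no depth.
- viewer.camera_info(name): a dict with "camera_matrix" (3x3 intrinsics, pixels), "R" (3x3) and "t" (3): a world point X has camera coordinates R X + t. Camera axes: x right, y down, z forward; pixel columns grow to the right and rows downward; lengths in mm; the calibration is good to about 2 mm. A picture is of the moment at which its call begins: read the wrist's pose just before it. camera_info takes no time and is no camera call; for the wrist camera it gives the pose at the moment of the call.
A pose or a line that the arm cannot do raises robot.IKError and nothing moves.
- robot.job_done(): hands the job in, once; it reports no verdict.
Trained networks look in the newest picture that a camera, given by its name, has taken for a name from the list of things; names that differ only in an ending like _2 or _b are one class to them, and where a whole thing is asked for, a point or a joint stands for the part that bears it (a point fixed in the world has none). Each returns a list of dicts, best first, with "confidence" (0 to 1); they miss things now and then, are a little off and sometimes report something else, mostly with a low value. They report only what shows in the picture. A call takes as long as a camera call.
- viewer.silhouettes(name, camera): "mask" (384x512 bool, what is visible of it).
- viewer.pinpoint(name, camera): "at" ([x, y, z] in mm, in the coordinates of the camera as it stood for that picture, good to about 4 mm: a listed point, or the origin of a listed thing).
The state is a dict: "t": time; "joints": joint angles; "joint_velocities": joint speeds; "joint_torque": joint torques, N m; "tcp_pos": TCP position; "tcp_rot": TCP orientation; "contact_force": force on the tool from outside, world axes, zero at the start; "wrist_torque": the same for the moment, N m; "grip_width": opening from 0.0 (shut) to 1.0 (fully open).
Only numpy, scipy, OpenCV 4.12 (cv2) and the standard library are available. Lean on these libraries where they do the work, as an engineer would, in place of code of your own. Each camera call takes 0.05 s, during which the arm holds its last target. There are 200 camera calls.

## Task

On the welding trainer's table stand two coupon clamps. Tighten the one that holds the blue practice coupon: turn its black bar knob clockwise (seen from above) until the clamp is fully home and the knob slips and clicks once or twice, then stop and let go. Leave the clamp with the orange coupon alone.

Things in the scene. Friction and masses are not known exactly. Their poses are not given: they have to be found in the camera images.
- blue_grip (a point): Grip point of the black bar knob on the clamp with the BLUE T-shaped coupon: on its vertical turning axis, 113 mm above the table, 17 mm below the knob's top. Bar 40 mm long (x axis, white line on the +x half), 14 mm thick (y), on a black disc 42 mm across, 25 mm below this point. z up; turns with the knob. The rest of the clamp is at least 29 mm below this point: turn a gripper freely at any yaw.
- blue_screw (a joint): Turn (rad, clockwise from above) of the blue clamp's screw with its red pointer, 34 mm long, under the knob, at the start in line with the white line. Starts between 0.5 and 1.2 and is carried along by the knob (drag 0.03 N m) until it stops dead at 1.40: clamp home, the red pointer at the green peg on the rim of the white disc, 76 mm across.
- blue_knob (a joint): Slip (rad, clockwise from above) of the blue clamp's black knob against its screw. 0 until the screw is home; then the knob slips on with a torque rippling between about 0.03 and 0.15 N m, a click every 0.35 rad (20 degrees), its white line running ahead of the red pointer by this angle. Both stay as left. Turned back, the knob unscrews the clamp.
- orange_jig: The other, equal clamp, with the ORANGE coupon; not to be touched. Origin: on the table under its knob's axis. Both clamps are fixed to the table: grey base from x -110 to 80 mm, 130 mm wide (y), 20 mm thick; coupon with an upright plate to 58 mm; post at +x with an arm to the round head, 75 mm high under the knob; knob top at 130 mm.

How it is judged:
By the outcome, as a careful person would: the job done as asked, in the order asked, and still so for the second after the job is handed in, with the robot touching nothing.
It also fails if it takes over 32 s, if anything falls off the work surface, if the arm or the gripper's body presses on something with over 40 N, if the wrist force passes 120 N, or if a joint passes its speed limit or range.

## Working session

There is one attempt and no reset: what is moved stays moved. The work goes in short steps, each a Python script; the robot and the scene stay as the last script left them, time stands still between calls to the robot, and variables do not carry over. Pictures are saved under pics/ and viewed, about 8 in all and at most 12, crops included, and the job is handed in when it is done.

```bash
mkdir -p pics; ls
cat > h.py <<'E'
import numpy as np, cv2
from scipy.spatial.transform import Rotation as Ro
from cell import robot, grip, kin, viewer
def save(im,n): cv2.imwrite('pics/'+n,np.ascontiguousarray(im[:,:,::-1]))
def toW(ci,p): return np.array(ci['R']).T@(np.array(p)-np.array(ci['t']))
def proj(ci,X):
    p=np.array(ci['camera_matrix'])@(np.array(ci['R'])@np.array(X)+np.array(ci['t'])); return p[:2]/p[2]
def ray(ci,uv,z):
    R=np.array(ci['R']);c=-R.T@np.array(ci['t']);d=R.T@np.linalg.inv(ci['camera_matrix'])@[uv[0],uv[1],1]
    return c+d*(z-c[2])/d[2]
E
python3 - <<'E'
from h import *
o=robot.observe();print(o['t'],o['tcp_rot'],o['contact_force'],Ro.from_rotvec(o['tcp_rot']).as_matrix().round(2))
ims=[]
for c in('top','side'):
    ci=viewer.camera_info(c);im=viewer.read_camera(c);ims.append(im)
    for n in('blue_grip','orange_jig'):
        for d in viewer.pinpoint(n,c)[:3]: print(c,n,d['confidence'],toW(ci,d['at']).round(1),proj(ci,toW(ci,d['at'])).round())
save(cv2.resize(np.hstack(ims),(800,300),interpolation=cv2.INTER_AREA),'a.png');save(ims[0],'top.png')
print(robot.observe()['t'])
E
```

```text
pics
0.0 [ 0.25354602  1.55589182 -0.2562924 ] [-0.27584496 -0.09774854  0.52493638] [[-0.    0.32  0.95]
 [-0.    0.95 -0.32]
 [-1.   -0.    0.  ]]
top blue_grip 0.61 [ 549.2 -251.3  114.2] [378. 190.]
top orange_jig 0.7 [505.7 187.3   3.3] [189. 215.]
side blue_grip 0.68 [ 544.  -253.4  110.6] [303. 301.]
side orange_jig 0.72 [503.9 182.7   1.7] [212. 178.]
0.3
```

View pics/a.png

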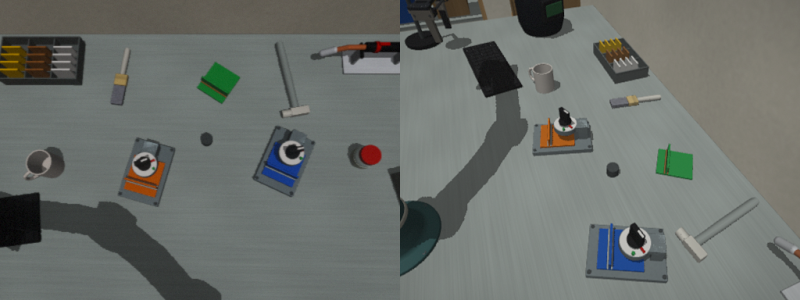

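Overview: the blue clamp's knob is at about (378,190) in the top picture and the orange clamp is to its left. The networks agree with this. Next I go above the blue knob for a close look.

```bash
cat >> h.py <<'E'
def rv(a):
    y=np.array([np.cos(a),np.sin(a),0]);x=np.array([0,0,-1.]);return Ro.from_matrix(np.c_[x,y,np.cross(x,y)]).as_rotvec()
E
python3 - <<'E'
from h import *
P=[547,-252,260]
for a in np.arange(-3,3.2,.5):
    q=kin.ik(P,rv(a)); print(round(a,1),None if q is None else np.round(q,2))
q=robot.observe()['joints']
a=np.arctan2(-252,547)+1.57
robot.movep(P,rv(a))
ci=viewer.camera_info('wrist');im=viewer.read_camera('wrist')
for d in viewer.pinpoint('blue_grip','wrist')[:3]:
    w=toW(ci,d['at']);print(d['confidence'],w.round(1),proj(ci,w).round())
save(im,'w1.png');o=robot.observe();print(o['t'],o['joints'],o['tcp_pos'])
print(proj(ci,[547,-252,130]))
E
```

```text
-3.0 [-0.51  0.69  1.35  1.73 -0.69  1.31 -2.  ]
-2.5 [-0.51  0.69  1.35  1.73 -0.69  1.31 -1.5 ]
-2.0 [-0.42  0.54  1.12  1.73 -0.51  1.21 -1.16]
-1.5 [-0.31  0.46  0.94  1.72 -0.4   1.17 -0.77]
-1.0 [-0.32  0.46  0.95  1.72 -0.4   1.17 -0.26]
-0.5 [-0.32  0.46  0.95  1.72 -0.4   1.17  0.24]
0.0 [-0.32  0.46  0.95  1.72 -0.41  1.17  0.74]
0.5 [-0.31  0.45  0.93  1.72 -0.39  1.17  1.23]
1.0 [-0.31  0.45  0.94  1.72 -0.39  1.17  1.73]
1.5 [-0.33  0.47  0.97  1.72 -0.42  1.17  2.25]
2.0 [-0.36  0.49  1.02  1.72 -0.45  1.19  2.78]
2.5 [ 1.14  0.6  -1.1   1.63  0.56  1.26  2.43]
3.0 [-0.51  0.69  1.35  1.73 -0.69  1.31 -2.28]
0.72 [ 539.5 -250.7  115.2] [254. 174.]
3.6583 [-0.29635907  0.44642351  0.90923652  1.71994562 -0.3801466   1.16346295
  1.85879006] [ 547.32003983 -251.37984675  259.88439137]
[255.75561257 183.26061345]
```

View pics/w1.png

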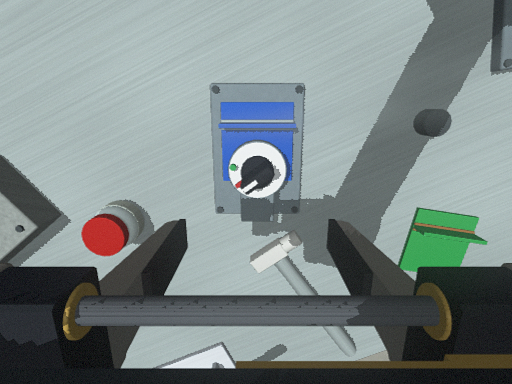

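Knob at about (257,172), on the blue clamp. The white line points to about (240,190), with the red pointer tip beyond it and the green peg at (234,167). I'll zoom in and project axis hypotheses.

Run:
```python
from h import *
im=cv2.imread('pics/w1.png')
x0,y0,s=217,130,8
save(cv2.resize(im[y0:y0+75,x0:x0+80],None,fx=s,fy=s,interpolation=cv2.INTER_CUBIC)[:,:,::-1],'w1c.png')
ci=viewer.camera_info('wrist')
for X in ([540,-251,130],[540,-251,88],[540,-251,75],[550,-251,130],[540,-241,130]): print(X,proj(ci,X).round(1),(s*(proj(ci,X)-[x0,y0])).round())
print(ci['R'],ci['t'])
```

```text
[540, -251, 130] [254.1 177.2] [297. 378.]
[540, -251, 88] [254.4 169.4] [299. 315.]
[540, -251, 75] [254.5 167.3] [300. 299.]
[550, -251, 130] [258.  185.3] [328. 442.]
[540, -241, 130] [262.5 173.5] [364. 348.]
[[ 0.41814014  0.90838169  0.00124035]
 [ 0.87312771 -0.40228823  0.27534013]
 [ 0.25061291 -0.11404778 -0.96134607]] [  -0.80217977 -622.56641311  270.41996318]
```

View pics/w1c.png

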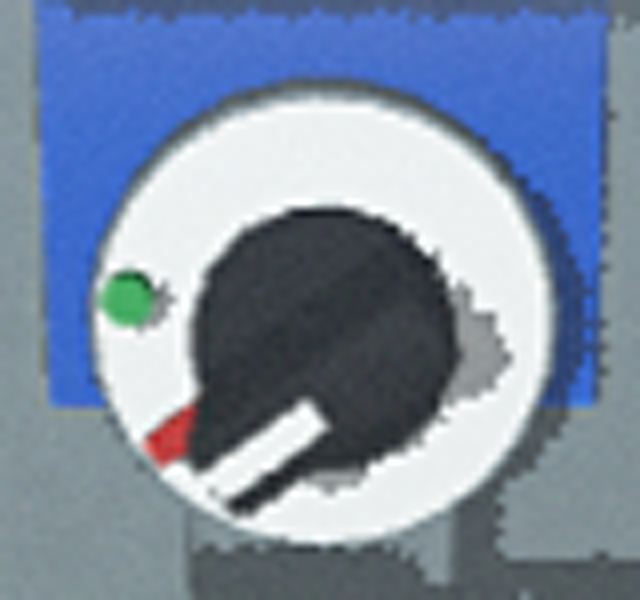

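Run:
```python
from h import *
ci=viewer.camera_info('wrist')
f=lambda u,v,z: ray(ci,(217+(u+.5)/8-.5,130+(v+.5)/8-.5),z)
for n,c in(('disc',f(323,318,76)),('bdisc',f(325,337,88))): print(n,c.round(1))
a=f(316,412,130);b=f(220,485,130);print('line',a.round(1),b.round(1),'ang',np.arctan2(*(b-a)[1::-1]))
c=f(323,318,76)
for n,p in(('red',f(160,450,80)),('green',f(130,298,80))): print(n,p.round(1),np.arctan2(*(p-c)[1::-1]),np.linalg.norm((p-c)[:2]))
```

```text
disc [ 543.5 -249.1   76. ]
bdisc [ 544.1 -249.1   88. ]
line [ 544.8 -250.9  130. ] [ 548.7 -267.3  130. ] ang -1.3379573653883483
red [ 551.4 -281.6   80. ] -1.3319081462768108 33.409747081364685
green [ 527.1 -275.1   80. ] -2.13450775540047 30.689760293133773
```

Run:
```python
from h import *
C=[544,-249.5];r=rv(0.236)
robot.movep(C+[190],r)
grip(0.5)
robot.servo_line(C+[95],feed=80)
o=robot.observe();print(o['t'],o['tcp_pos'],o['joints'],o['contact_force'],o['wrist_torque'])
w=grip(0.0,45);robot.hold(.2)
o=robot.observe();print(o['t'],o['grip_width']*92,o['tcp_pos'],o['contact_force'],o['wrist_torque'])
save(viewer.read_camera('wrist')[60:320,130:390],'g0.png')
```

```text
6.5417 [ 544.34647655 -249.73562183   95.52810175] [-0.2949062   0.7095838   0.94219048  1.86703983 -0.71021945  0.94155617
  1.21566956] [ 0.07090713 -0.37545007 -0.30076443] [-0.05020219  0.04617434  0.00528989]
7.325 13.749150947540421 [ 544.78920459 -249.22384553   95.14432069] [4.11688486 0.1661462  0.15620498] [ 0.16990897 -0.79437532 -0.01768408]
```

Gripped: the width is 13.7 mm and the side force is low. Now I turn in small steps and watch the torque.

Run:
```python
from h import *
q=np.array(robot.observe()['joints']);q0=q.copy()
q_cmd=q.copy()
L=[]
for i in range(19):
    q_cmd[6]=q0[6]-0.07*(i+1); robot.goto_joints(q_cmd)
    o=robot.observe();L.append((round(o['t'],2),round(q0[6]-o['joints'][6],3),round(o['wrist_torque'][2],3),round(np.linalg.norm(o['contact_force']),1)))
print(*L,sep='\n');o=robot.observe();print(o['tcp_pos'],o['grip_width']*92)
ci=viewer.camera_info('wrist');save(viewer.read_camera('wrist'),'g1.png')
```

```text
(7.62, np.float64(0.068), np.float64(-0.023), np.float64(3.1))
(7.88, np.float64(0.137), np.float64(-0.018), np.float64(2.7))
(8.12, np.float64(0.207), np.float64(-0.068), np.float64(2.7))
(8.38, np.float64(0.277), np.float64(-0.006), np.float64(4.3))
(8.62, np.float64(0.347), np.float64(-0.049), np.float64(3.9))
(8.88, np.float64(0.417), np.float64(-0.018), np.float64(4.8))
(9.12, np.float64(0.486), np.float64(-0.055), np.float64(5.7))
(9.38, np.float64(0.556), np.float64(-0.028), np.float64(6.2))
(9.62, np.float64(0.626), np.float64(-0.083), np.float64(6.0))
(9.88, np.float64(0.696), np.float64(-0.046), np.float64(5.9))
(10.12, np.float64(0.766), np.float64(0.003), np.float64(5.5))
(10.38, np.float64(0.836), np.float64(-0.031), np.float64(6.0))
(10.62, np.float64(0.906), np.float64(-0.009), np.float64(6.0))
(10.88, np.float64(0.976), np.float64(-0.03), np.float64(6.8))
(11.12, np.float64(1.046), np.float64(-0.022), np.float64(5.7))
(11.38, np.float64(1.116), np.float64(-0.003), np.float64(6.3))
(11.62, np.float64(1.186), np.float64(-0.015), np.float64(6.4))
(11.88, np.float64(1.256), np.float64(-0.058), np.float64(5.6))
(12.12, np.float64(1.326), np.float64(-0.049), np.float64(6.4))
[ 545.36445915 -249.49644676   95.20275979] 13.53153640673222
```

View pics/g1.png

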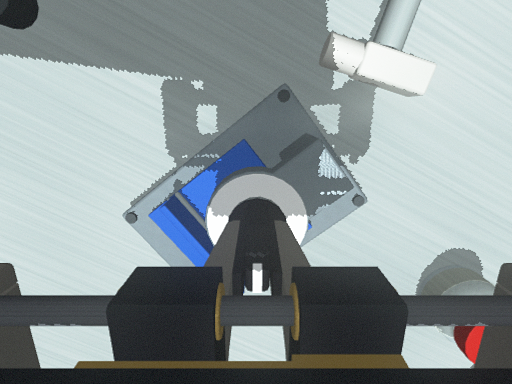

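The pointer is hidden by the gripper in this view, and the torque signal is too noisy to tell. I'll let go, rise and look.

Run:
```python
from h import *
robot.hold(.2);grip(0.5)
p=robot.observe()['tcp_pos']
robot.servo_line([p[0],p[1],190],feed=80)
robot.movep([547,-252,260],rv(np.arctan2(-252,547)+1.57))
robot.hold(.2)
ci=viewer.camera_info('wrist');im=viewer.read_camera('wrist')
import pickle;pickle.dump(ci,open('ci.pkl','wb'))
x0,y0=217,130
save(cv2.resize(im[y0:y0+75,x0:x0+80],None,fx=8,fy=8,interpolation=cv2.INTER_CUBIC),'w2c.png');save(im,'w2.png')
print(robot.observe()['t'])
```

```text
16.2583
```

View pics/w2c.png

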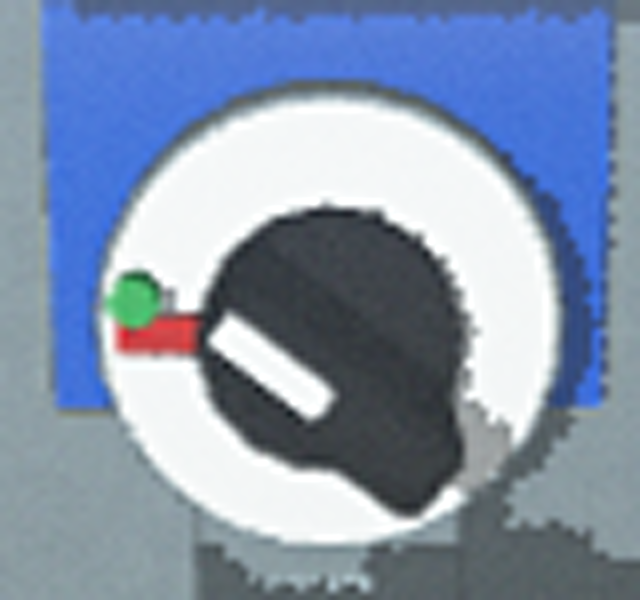

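Run:
```python
from h import *
import pickle;ci=pickle.load(open('ci.pkl','rb'))
f=lambda u,v,z: ray(ci,(217+(u+.5)/8-.5,130+(v+.5)/8-.5),z)
g=lambda a,b:np.arctan2(*(b-a)[1::-1])
print('line',g(f(321,403,130),f(222,327,130)))
c=f(329,320,76);print(c)
for z in(78,82): print('red',g(c,f(118,336,z)),'axis dir',g(f(200,333,z),f(118,336,z)),'green',g(c,f(134,298,z)))
```

```text
line -2.672375551182874
[ 543.71157668 -248.96321119   76.        ]
red -1.9389447267890487 axis dir -1.96639526330198 green -2.1313570483390265
red -1.9641330996443154 axis dir -1.9663952633019735 green -2.1581563923161715
```

The white line is 0.71 rad ahead of the red pointer. The pointer has stopped against the green peg, so the clamp is home and the knob has slipped about two clicks. The gripper is clear, so I'm handing in.

```bash
python3 -c "
from h import *
robot.job_done();print(robot.observe()['t'])"
```

```text
the job is handed in; nothing more can be done
the job is handed in; nothing more can be done
```

I tightened the blue clamp until it was fully home and the knob had slipped about two clicks. Then I let go, moved the gripper clear and handed the job in; the last clock reading, taken before hand-in, was 16.3 s. I never went near the orange clamp.

- **Turn:** I gripped the knob at 45 N and turned it 1.33 rad clockwise with the last joint. The contact force stayed under 7 N in every reading.
- **Last picture:** the red pointer had moved about 0.63 rad and stopped beside the green peg. The white line was about 0.71 rad ahead of it, which is about two clicks of 0.35 rad.
- **What disagreed:** from the first picture I expected the pointer to travel 0.80 rad to line up with the peg's centre. It stopped about 0.17–0.19 rad short of that. I took this as the pointer resting against the side of the peg. The knob only slips once the screw is home, so the measured slip supports that. It also made the slip larger than the 0.53 rad I had aimed for.
- **What told me nothing:** the wrist torque was too noisy to show the clicks, so the click count comes from the picture alone.

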